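# Pack the casting mould snug

## Robot

A 6-joint arm with a two-finger parallel gripper is mounted at the origin on the work surface. World frame = base frame: x ahead of the robot, y to its left, z up, the work surface at z = 0. Lengths are in m, angles in rad, forces in N, time in s.
With the tool pointing down it reaches from about 0.35 to 0.925 m from the base axis. Payload 6.4 kg.
Tool frame: the origin (TCP) lies midway between the tips of the shut fingers; the grasp point (between the pads) lies 19 mm behind it; z points along the fingers, y is the line along which they close (so a half turn about z gives the same grasp; the last joint's range is limited). The gripper opens to 85 mm and grips with 20 to 120 N. Pads are 22 mm wide; open, the fingers measure 114 mm over their backs; the gripper's body (76 mm by 85 mm) begins 54 mm behind the grasp point. The pads swing forward as they close: fully open they stand 13 mm farther back than shut.
Start: joints at [-1.441, 0.245, 1.558, -0, 1.339, -0.174], TCP at [0.194, -0.62, 0.231] pointing down, gripper open.
Joint ranges: [-3.13, 3.13], [-1.02, 2.26], [0.13, 2.54], [-0.95, 4.09], [0.21, 2.88], [-2.74, 2.74]. Speed limits (rad/s): [2.57, 2.57, 3.14, 3.14, 3.14, 3.14].

## Interface

Orientations are given as a unit quaternion [x, y, z, w].
In Python, from bench import sense, snapshot, camera_info, sign_off, spot_in, tip_of gives the robot as it stands.
- The arm moves only by the shell command python3 -m creep 'ROWS' [OPENING] [FORCE]. ROWS is JSON, a list of rows, each a list of 2 entries, a list of its own where there are three numbers: the shift along the tool's x, y, z in mm, then the turn about the tool's z in degrees. In form: [[[dx, dy, dz], spin], ...]. A call has exactly 5 rows; each row is the pose to reach, as a shift and turn from the pose commanded when the call began, along the tool's axes at that moment; what a row does not reach only later rows make up. A row lasts 1/10 s, in which the tool goes at most 50 mm and 8.59 degrees, less where a joint would pass 70% of its speed; a pose out of reach is approached as far as the arm can. A call with a gripper value outside its range is refused whole. OPENING is the gripper command: -1 is shut, 1 is fully open, values between are in proportion, set as the call begins (- or left out, the last holds). The fingers move at their own pace and stop on an object; FORCE is the grip in N (left out, the last holds). Time passes only in rows, so rows that repeat a pose let the fingers close, or fill a call up. It gives the time, the measured TCP pose, the force, the opening and the grip force at its end, in the units of the state.
- sense(): the state, without advancing time (a new reading comes with each control period).
- snapshot(name): name is "side" or "top"; returns the picture (480x640x3 uint8, red, green, blue); there is no depth.
- camera_info(name): a dict with "camera_matrix" (3x3 intrinsics, pixels), "k1" (the pictures are not rectified: a ray, as slopes to the right and down, at radius r is drawn at 1 + k1 r^2 times it, then the intrinsics apply), "camera_from_world" (4x4, takes a point from world to camera coordinates). Camera axes: x right, y down, z forward; pixel columns grow to the right and rows downward; lengths in m; the calibration is good to about 2 mm. A picture is of the moment at which its call begins. camera_info takes no time and is no camera call.
- sign_off(): hands the job in; it is judged then, once.
Trained networks look in the newest picture that a camera, given by its name, has taken for a name from the list of things; names that differ only in an ending like _2 or _b are one class to them, and where a whole thing is asked for, a point or a joint stands for the part that bears it (a point fixed in the world has none). Each returns a list of dicts, best first, with "p" (0 to 1); they miss things now and then, are a little off and sometimes report something else, mostly with a low value. They report only what shows in the picture. A call takes as long as a camera call. They do not tell look-alikes from the thing itself.
- spot_in(camera, thing): "box" ([left, top, right, bottom] in pixels, round what is visible of it).
- tip_of(camera, thing): "uv" ([column, row] in pixels: a listed point, or the origin of a listed thing).
The state is a dict: "time": time; "joints": joint angles; "dq": joint speeds; "effort": joint torques, N m; "eef_pos": TCP position; "tool_rot": TCP orientation; "ft_force": force on the tool from outside, world axes, zero at the start; "wrist_torque": the same for the moment, N m; "gripper_width": opening from 0.0 (shut) to 1.0 (fully open); "gripper_force": force on a finger pad.
Only numpy, scipy, OpenCV 4.12 (cv2) and the standard library are available. Lean on these libraries where they do the work, as an engineer would, in place of code of your own. Each camera call takes 0.05 s, during which the arm holds its last target. There are 200 camera calls.

## Task

Pack the gap between the casting frame's grey end wall and the white sprung plate of the pink mould: find by trial which of the three packing pieces slides in snugly, so that the springs hold it without play, and leave that one pushed fully home, upright and about mid-length in the gap. Press gently, never force a piece that is too thick, leave the other two standing upright in the rack's pockets (any pocket), and do not disturb the other things on the table.

Things in the scene. Friction and masses are not known exactly. Their poses are not given: they have to be found in the camera images.
- blue_piece: blue plastic packing piece, upright: a blade 12 mm thick (its x), 50 mm wide (its y), 44 mm tall, and on top of it, centred, a grip tab 12 mm thick (x), 28 mm wide (y), from 44 to 82 mm above the foot. Origin: centre of the flat foot; z up. About 60 g. Starts upright in one of the rack's pockets, drawn at random.
- yellow_piece: yellow plastic packing piece, upright: a blade 15 mm thick (its x), 50 mm wide (its y), 44 mm tall, and on top of it, centred, a grip tab 12 mm thick (x), 28 mm wide (y), from 44 to 82 mm above the foot. Origin: centre of the flat foot; z up. About 60 g. Starts upright in one of the rack's pockets, drawn at random.
- red_piece: red plastic packing piece, upright: a blade 18 mm thick (its x), 50 mm wide (its y), 44 mm tall, and on top of it, centred, a grip tab 12 mm thick (x), 28 mm wide (y), from 44 to 82 mm above the foot. Origin: centre of the flat foot; z up. About 60 g. Starts upright in one of the rack's pockets, drawn at random.
- frame: casting frame, fixed: aluminium base plate 6 mm thick (x -35 to 180 mm, y +-65 mm), upright grey end wall 10 mm thick, 110 mm wide. A pink mould stands fixed on it, up to 57 mm above the table. Origin on the table under the wall's gap-side face; x from the wall across the gap to the mould, z up. Place and yaw vary; it may be left or right of the robot.
- gap (a point): floor of the gap (6 mm above the table), at the wall's face, mid-length; axes as the frame's. Across the gap, at x = 8.5 to 16 mm (differs every time, not measured), is a white plate 60 mm wide along y, sprung towards the wall: it gives way up to 4.2 mm, at 2.6 N first, 6 N at its stop. Thinner pieces sit loose; up to 4.2 mm thicker ones fit snugly, with up to 18 N of drag.
- lip (a point): 45 mm above the gap's floor at the wall's face: the height of the tops of both lips. Wall and white plate rise straight for 26 mm from the gap's floor, then lean outwards as 20 degree lips to this height (mouth 13.5 mm wider than the gap). A piece that is too thick is stopped by the lips; pushing down with over 25 N is forcing it. Nothing within 50 mm of the wall is higher.
- rack: wooden rack, fixed, 56 mm (x) by 204 mm (y), 30 mm tall, with three open pockets in a row along y, centred at y = -66, 0 and +66 mm; each is 32 mm (x) by 60 mm (y) and its floor is 6 mm above the table. Origin: centre of the underside. The pieces stand in it with their blades' thickness along the rack's x.
- brush: paint brush, 160 mm long, lying on the table between the frame and the rack; a bystander, not to be disturbed
- jar: small lidded jar, 52 mm across, 60 mm tall; a bystander, not to be disturbed
- figurine: cream cast figurine, 76 mm across, 150 mm tall; a bystander, not to be disturbed
- bucket: white open bucket, 120 mm across, 120 mm tall; a bystander, not to be disturbed
- spatula: spatula lying on the table; a bystander, not to be disturbed
- screwdriver: screwdriver lying on the table; a bystander, not to be disturbed
- beaker: white plastic cup, 80 mm across, 100 mm tall; a bystander, not to be disturbed
Things that resemble listed ones, but are neither listed nor needed, are in the scene too. There is more than one size of the red_piece; the job needs the smallest.

How it is judged:
At the end, for the whole second after the job is handed in: One piece stands in the gap: foot on the floor and face at the wall (3 mm), upright (0.08 rad), square (0.1 rad), within 15 mm of mid-length, at rest, pressed on the frame with over 2 N by the springs; the other two stand upright (0.2 rad) on the rack's pocket floors (((z of blue_piece in the frame of gap between -0.003 and 0.003 m and y of blue_piece in the frame of gap between -0.015 and 0.015 m and x of blue_piece in the frame of gap between 0.004 and 0.009 m and angle between blue_piece's own z axis and vertical below 0.08 rad and angle between the x axis of blue_piece and the x axis of gap, either way round below 0.1 rad and contact force between blue_piece and frame above 2 N and linear speed of blue_piece below 0.01 m/s and (x of yellow_piece in the frame of rack between -0.02 and 0.02 m and y of yellow_piece in the frame of rack between -0.1 and 0.1 m and z of yellow_piece in the frame of rack between 0.002 and 0.01 m and angle between yellow_piece's own z axis and vertical below 0.2 rad and linear speed of yellow_piece below 0.02 m/s) and (x of red_piece in the frame of rack between -0.02 and 0.02 m and y of red_piece in the frame of rack between -0.1 and 0.1 m and z of red_piece in the frame of rack between 0.002 and 0.01 m and angle between red_piece's own z axis and vertical below 0.2 rad and linear speed of red_piece below 0.02 m/s)) or (z of yellow_piece in the frame of gap between -0.003 and 0.003 m and y of yellow_piece in the frame of gap between -0.015 and 0.015 m and x of yellow_piece in the frame of gap between 0.0055 and 0.0105 m and angle between yellow_piece's own z axis and vertical below 0.08 rad and angle between the x axis of yellow_piece and the x axis of gap, either way round below 0.1 rad and contact force between yellow_piece and frame above 2 N and linear speed of yellow_piece below 0.01 m/s and (x of blue_piece in the frame of rack between -0.02 and 0.02 m and y of blue_piece in the frame of rack between -0.1 and 0.1 m and z of blue_piece in the frame of rack between 0.002 and 0.01 m and angle between blue_piece's own z axis and vertical below 0.2 rad and linear speed of blue_piece below 0.02 m/s) and (x of red_piece in the frame of rack between -0.02 and 0.02 m and y of red_piece in the frame of rack between -0.1 and 0.1 m and z of red_piece in the frame of rack between 0.002 and 0.01 m and angle between red_piece's own z axis and vertical below 0.2 rad and linear speed of red_piece below 0.02 m/s)) or (z of red_piece in the frame of gap between -0.003 and 0.003 m and y of red_piece in the frame of gap between -0.015 and 0.015 m and x of red_piece in the frame of gap between 0.007 and 0.012 m and angle between red_piece's own z axis and vertical below 0.08 rad and angle between the x axis of red_piece and the x axis of gap, either way round below 0.1 rad and contact force between red_piece and frame above 2 N and linear speed of red_piece below 0.01 m/s and (x of blue_piece in the frame of rack between -0.02 and 0.02 m and y of blue_piece in the frame of rack between -0.1 and 0.1 m and z of blue_piece in the frame of rack between 0.002 and 0.01 m and angle between blue_piece's own z axis and vertical below 0.2 rad and linear speed of blue_piece below 0.02 m/s) and (x of yellow_piece in the frame of rack between -0.02 and 0.02 m and y of yellow_piece in the frame of rack between -0.1 and 0.1 m and z of yellow_piece in the frame of rack between 0.002 and 0.01 m and angle between yellow_piece's own z axis and vertical below 0.2 rad and linear speed of yellow_piece below 0.02 m/s)))); the robot touches nothing.
It fails at once if a piece is forced: it presses on the frame with more than 60 N (contact force between any of blue_piece, yellow_piece, red_piece and frame above 60 N).
It fails at once if the robot itself presses on the casting frame with more than 15 N (contact force between the arm and frame above 15 N).
It fails at once if a bystander is moved more than 30 mm (distance of any of brush, jar, figurine, bucket, spatula, screwdriver, beaker from where it was at the start of the episode above 0.03 m).
It also fails if it takes over 72 s, if anything falls off the work surface, if the arm or the gripper's body presses on something with over 40 N, if the wrist force passes 120 N, or if a joint passes its speed limit or range.

## Working session

There is one attempt and no reset: what is moved stays moved. The work goes in short steps, Python scripts to look and compute and a shell command to move; the robot and the scene stay as the last step left them, time stands still between calls to the robot, and variables do not carry over. Pictures are saved under pics/ and viewed, at most 10 in all, crops included, and the job is handed in when it is done.

```bash
ls; mkdir -p pics; cat > h.py <<'E'
import numpy as np, cv2
from bench import *
from scipy.spatial.transform import Rotation as R
def cam(n):
    c=camera_info(n); return np.array(c["camera_matrix"]),c["k1"],np.array(c["camera_from_world"])
def proj(n,P):
    K,k,T=cam(n); P=np.atleast_2d(P); q=P@T[:3,:3].T+T[:3,3]; s=q[:,:2]/q[:,2:]
    s=s*(1+k*(s**2).sum(1,keepdims=True)); return s@K[:2,:2].T+K[:2,2]
def ray(n,uv):
    K,k,T=cam(n); d=np.linalg.solve(K,[uv[0],uv[1],1])[:2]; s=d.copy()
    for _ in range(30): s=d/(1+k*(s@s))
    Rw=T[:3,:3].T; return -Rw@T[:3,3], Rw@np.array([s[0],s[1],1])
def at_z(n,uv,z):
    o,d=ray(n,uv); return o+d*(z-o[2])/d[2]
def save(n,name,crop=None,f=1):
    im=snapshot(n)
    im=im[:,:,::-1]
    if crop: a,b,c,d=crop; im=im[b:d,a:c]
    cv2.imwrite(name,cv2.resize(im,None,fx=f,fy=f,interpolation=cv2.INTER_CUBIC))
E
python3 - <<'E'
from h import *
np.set_printoptions(precision=4,suppress=True)
for n in("top","side"):
    save(n,f"pics/{n}0.png")
    print(n,ray(n,(320,240)))
    for t in ["blue_piece","yellow_piece","red_piece","frame","gap","lip","rack"]:
        print(t,[(np.round(d["uv"],1).tolist(),round(d["p"],2)) for d in tip_of(n,t)[:4]],[(np.round(d["box"]).tolist(),round(d["p"],2)) for d in (spot_in(n,t) if t not in("gap","lip") else [])[:4]])
print(sense())
E
```

```text
pics
top (array([0.3323, 0.0226, 1.3085]), array([ 0.1998, -0.0146, -0.9799]))
blue_piece [([251.0, 284.7], 0.44)] [([237.0, 275.0, 257.0, 289.0], 0.56), ([312.0, 249.0, 331.0, 315.0], 0.27)]
yellow_piece [([356.2, 164.6], 0.68), ([219.9, 282.5], 0.67)] [([205.0, 274.0, 234.0, 284.0], 0.55)]
red_piece [([257.5, 330.7], 0.7), ([271.3, 226.4], 0.67), ([275.5, 286.2], 0.63), ([291.7, 166.7], 0.17)] [([241.0, 319.0, 270.0, 340.0], 0.95), ([262.0, 278.0, 290.0, 287.0], 0.78), ([265.0, 205.0, 276.0, 238.0], 0.64)]
frame [([391.8, 269.2], 0.81)] [([346.0, 192.0, 422.0, 288.0], 0.58)]
gap [([393.1, 271.4], 0.86)] []
lip [([396.0, 263.1], 0.89), ([273.2, 282.2], 0.39)] []
rack [([248.4, 281.6], 0.63)] [([203.0, 269.0, 289.0, 293.0], 0.72), ([92.0, 278.0, 122.0, 362.0], 0.68), ([487.0, 242.0, 543.0, 359.0], 0.19)]
side (array([0.199 , 1.0507, 0.984 ]), array([ 0.2559, -0.7282, -0.6359]))
blue_piece [([399.2, 179.8], 0.38), ([257.1, 401.1], 0.16)] [([324.0, 281.0, 333.0, 312.0], 0.52)]
yellow_piece [([315.9, 328.2], 0.74)] [([309.0, 301.0, 324.0, 331.0], 0.65)]
red_piece [([368.6, 313.0], 0.98)
[... 162 characters left out ...]

frame [] [([290.0, 208.0, 361.0, 244.0], 0.82)]
gap [([339.1, 290.3], 0.39), ([257.5, 401.1], 0.23)] []
lip [([350.3, 214.0], 0.62)] []
rack [([326.4, 312.1], 0.65)] [([301.0, 279.0, 350.0, 342.0], 0.71)]
{'time': 1.3, 'joints': array([-1.4411,  0.2451,  1.5578,  0.    ,  1.3387, -0.1741]), 'dq': array([-0.001 , -0.0002,  0.0018,  0.0008,  0.0009,  0.0004]), 'effort': array([ -0.0013, -42.9511, -32.6419,  -0.0002,   0.0005,   0.    ]), 'eef_pos': array([ 0.1944, -0.6202,  0.2313]), 'tool_rot': array([ 0.9885,  0.1513,  0.    , -0.    ]), 'ft_force': array([0.7991, 0.0312, 0.3515]), 'wrist_torque': array([ 0.0331, -0.0019,  0.0626]), 'gripper_force': 0.0, 'gripper_width': 0.9991800555997048}
```

View pics/top0.png

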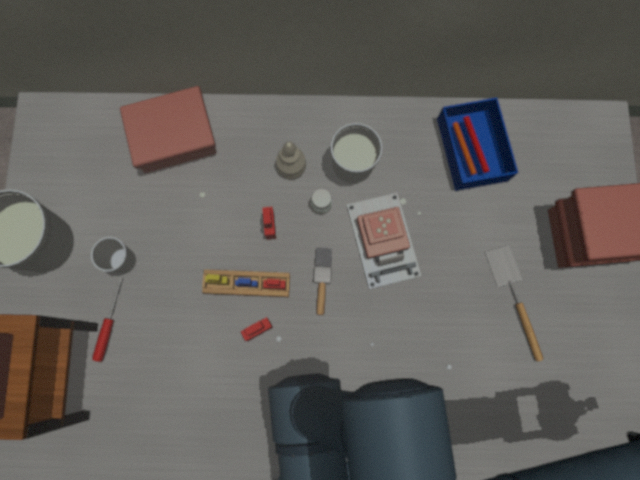

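View pics/side0.png

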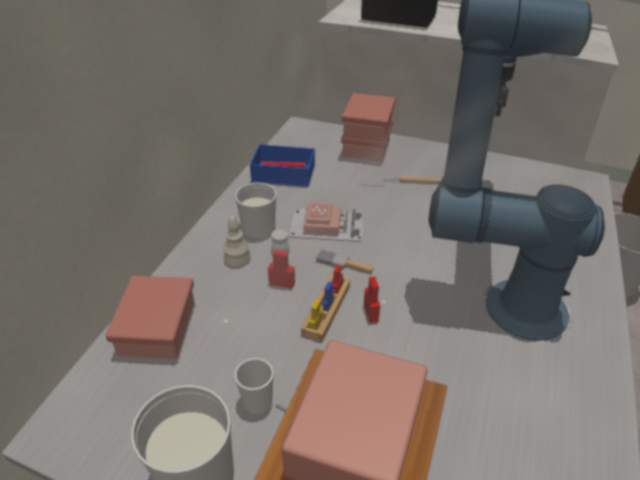

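Top view: the rack spans (203,270)-(290,295) with yellow (217,280), blue (246,283) and red (274,284). The frame is at (347-420, 195-287), with its wall at (395,270). Red candidates are the rack piece (274,284), a loose one at (268,222) and a loose one at (257,329). The description says the piece starts in the rack, so I choose (274,284) and will check it in a close crop.

```bash
python3 - <<'E'
from h import *
save("top","pics/t1.png",(196,190,426,345),3.47)
save("side","pics/s1.png",(260,195,400,345),4)
E
```

```text
(no output)
```

View pics/t1.png

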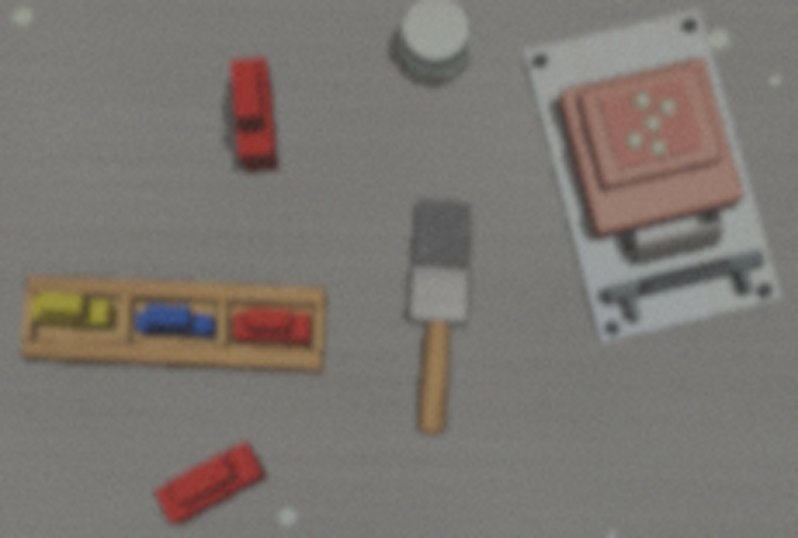

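View pics/s1.png

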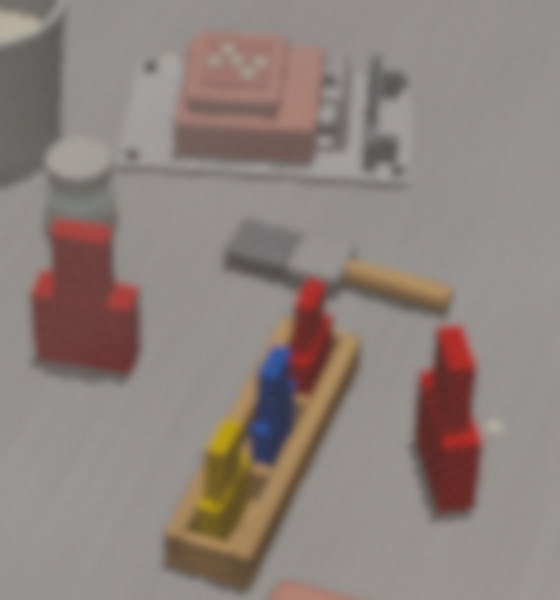

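The crop confirms the rack's red piece is the smallest of the three reds; the loose ones are larger. The plate corners at crop (526,47), (703,10), (778,296), (605,340) and the rack corners can be fitted.

```bash
cat >> h.py <<'E'
np.set_printoptions(precision=4,suppress=True)
def tool():
    s=sense(); r=R.from_quat(s["tool_rot"]).as_matrix(); return s["eef_pos"],r,s
def go(P,yaw):
    """shift in tool mm + spin deg so TCP reaches P with tool y line along yaw(deg, mod 180)"""
    p,r,s=tool(); d=r.T@(np.array(P)-p)*1000
    y=np.degrees(np.arctan2(r[1,1],r[0,1])); sp=-((yaw-y+90)%180-90)
    print("pos",p,"ty",round(y,1),"shift",np.round(d,1),"spin",round(sp,1),"F",s["ft_force"],"w",round(s["gripper_width"],3),"t",round(s["time"],2),"j6",round(s["joints"][5],2))
E
python3 - <<'E'
from h import *
from scipy.optimize import least_squares
def fit(n,uv,L,g):
    f=lambda q:(proj(n,np.c_[q[0]+np.cos(q[2])*L[:,0]-np.sin(q[2])*L[:,1],q[1]+np.sin(q[2])*L[:,0]+np.cos(q[2])*L[:,1],L[:,2]])-uv).ravel()
    s=least_squares(f,g); print(n,s.x,np.degrees(s.x[2]),"res",s.fun); return s.x
c=lambda a,o,k:np.array(a)/k+np.array(o)
F=c([(526,47),(703,10),(778,296),(605,340)],(196,190),3.47)
LF=np.array([[.18,.065,.006],[.18,-.065,.006],[-.035,-.065,.006],[-.035,.065,.006]])
fr=fit("top",F,LF,[.45,-.1,.2])
Rk=c([(25,278),(326,289),(322,371),(22,357)],(196,190),3.47)
LR=np.array([[.028,.102,.03],[.028,-.102,.03],[-.028,-.102,.03],[-.028,.102,.03]])
rk=fit("top",Rk,LR,[.4,.2,0])
fit("side",c([(136,57),(118,168),(408,185)],(260,195),4),LF[[1,0,3]],fr)
fit("side",c([(286,322),(358,342),(247,570),(168,535)],(260,195),4),LR[[1,2,3,0]][[0,1,2,3]],rk)
for n,uv in(("top",(393.1,271.4)),):print("gap",at_z(n,uv,.006))
print("lip",at_z("top",(396,263.1),.051),at_z("side",(350.3,214),.051))
print("yellow foot",at_z("top",(219.9,282.5),.006),at_z("side",(315.9,328.2),.006))
print("tab top yel",at_z("top",c((57,300),(196,190),3.47),.088),"side",at_z("side",c((229,425),(260,195),4),.088))
E
```

```text
top [ 0.5316 -0.1707  0.2431] 13.929039190656217 res [ 0.0759  0.0688 -0.2836 -0.6843  1.2802  0.4697 -1.0698  0.083 ]
top [ 0.4866  0.1765 -0.0259] -1.4845894476483714 res [ 0.5627 -0.3798 -0.0335 -0.1194 -0.0257 -0.0233 -0.4989  0.5159]
side [ 0.5262 -0.1619  0.2565] 14.695115551473254 res [ 0.4018  1.0632 -0.5872 -0.572   0.2084 -0.3985]
side [ 0.4826  0.1876 -0.0288] -1.64823268395365 res [-0.7823 -0.5211  1.3549 -0.0707  0.905  -0.8032 -1.4435  1.1893]
gap [ 0.523  -0.1739  0.006 ]
lip [ 0.5361 -0.1742  0.051 ] [ 0.531  -0.1625  0.051 ]
yellow foot [0.4904 0.2421 0.006 ] [0.4884 0.2516 0.006 ]
tab top yel [0.4939 0.2458 0.088 ] side [0.4896 0.2394 0.088 ]
```

```bash
python3 - <<'E'
from h import *
go([.5,-.3,.2],-1.5); go([.49,.245,.2],-1.5); go([.49,.245,.058],-1.5)
E
```

```text
pos [ 0.1945 -0.6203  0.2313] ty -72.6 shift [ 387.4 -214.2   31.3] spin -71.1 F [-0.8156  0.0851  0.6527] w 1.0 t 1.4 j6 -0.17
pos [ 0.1945 -0.6203  0.2313] ty -72.6 shift [ 540.9 -737.2   31.3] spin -71.1 F [-0.8156  0.0851  0.6527] w 1.0 t 1.4 j6 -0.17
pos [ 0.1945 -0.6203  0.2313] ty -72.6 shift [ 540.9 -737.2  173.3] spin -71.1 F [-0.8156  0.0851  0.6527] w 1.0 t 1.4 j6 -0.17
```

```bash
python3 -m creep '[[[39,-22,3],-7],[[78,-44,6],-14],[[116,-65,9],-21],[[155,-86,12],-28],[[194,-107,15],-35]]' 1 40; python3 - <<'E'
from h import *
go([.5,-.3,.2],-1.5)
E
```

```text
time: 1.9
eef_pos: [0.3486, -0.4588, 0.2164]
tool_rot: [0.896, 0.444, 0.0, 0.0]
ft_force: [0.5, -0.4, -0.2]
gripper_width: 0.999
gripper_force: 0.0
pos [ 0.3486 -0.4588  0.2164] ty -37.3 shift [218.1  24.2  16.4] spin -35.8 F [ 0.5437 -0.3943 -0.1924] w 0.999 t 1.9 j6 -0.47
```

```bash
python3 -m creep '[[[44,5,3],-7],[[87,10,6],-14],[[131,15,10],-21],[[175,19,13],-28],[[218,24,16],-36]]'; python3 - <<'E'
from h import *
go([.49,.245,.2],-1.5)
E
```

```text
time: 2.4
eef_pos: [0.5006, -0.3005, 0.2004]
tool_rot: [0.715, 0.699, 0.0, 0.0]
ft_force: [0.5, -0.8, 0.4]
gripper_width: 0.999
gripper_force: 0.0
pos [ 0.5006 -0.3005  0.2004] ty -1.3 shift [545.1 -22.8   0.2] spin 0.2 F [ 0.5225 -0.7751  0.4372] w 0.999 t 2.4 j6 -0.71
```

```bash
python3 -m creep '[[[48,-2,0],0],[[96,-4,0],0],[[144,-6,0],0],[[192,-8,0],0],[[240,-10,0],0]]' 0.1; python3 -m creep '[[[48,-2,0],0],[[96,-4,0],0],[[144,-6,0],0],[[192,-8,0],0],[[240,-10,0],0]]';  python3 - <<'E'
from h import *
go([.49,.245,.058],-1.5)
save("side","pics/s2.png",(260,195,400,345),4)
E
```

```text
time: 2.9
eef_pos: [0.496, -0.06, 0.2005]
tool_rot: [0.717, 0.697, 0.0, 0.0]
ft_force: [0.5, -0.0, 0.3]
gripper_width: 0.546
gripper_force: 0.0
time: 3.4
eef_pos: [0.4927, 0.1804, 0.2007]
tool_rot: [0.717, 0.697, 0.0, 0.0]
ft_force: [0.9, -0.8, 0.5]
gripper_width: 0.548
gripper_force: 0.0
pos [0.4927 0.1804 0.2007] ty -1.6 shift [ 64.5  -4.6 142.7] spin -0.1 F [ 0.8698 -0.7839  0.5127] w 0.548 t 3.4 j6 0.16
```

```bash
python3 -m creep '[[[32,-2,0],0],[[65,-4,0],0],[[65,-4,30],0],[[65,-4,65],0],[[65,-4,95],0]]';  python3 - <<'E'
from h import *
go([.49,.245,.058],-1.5)
save("side","pics/s3.png",(230,165,430,345),3.3)
E
```

```text
time: 3.95
eef_pos: [0.4904, 0.2438, 0.1041]
tool_rot: [0.717, 0.698, 0.0, 0.0]
ft_force: [-0.5, -0.1, -0.6]
gripper_width: 0.552
gripper_force: 0.0
pos [0.4904 0.2438 0.1041] ty -1.5 shift [ 1.2 -0.5 46.1] spin -0.0 F [-0.4768 -0.0556 -0.6019] w 0.552 t 3.95 j6 0.28
```

View pics/s3.png

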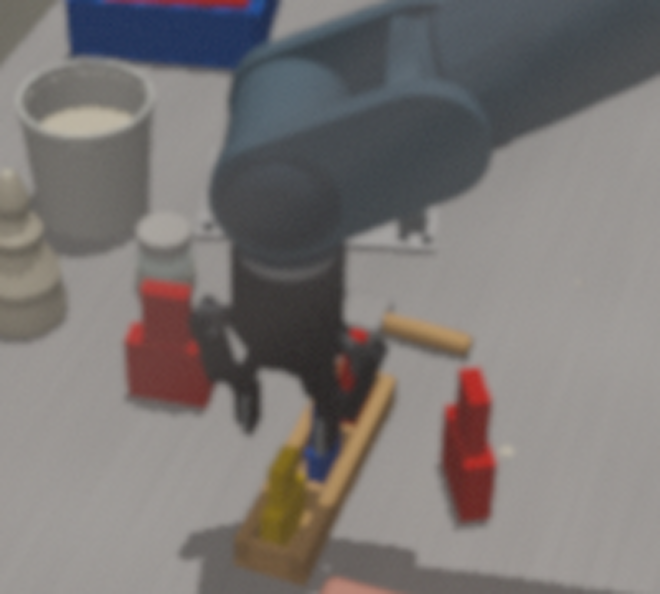

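The fingers, at crop (245,415) and (325,440), straddle the yellow tab at (287,447). I'll lower and grip.

```bash
python3 -m creep '[[[0,0,20],0],[[0,0,40],0],[[0,0,46],0],[[0,0,46],0],[[0,0,46],0]]';python3 -m creep '[[[0,0,0],0],[[0,0,0],0],[[0,0,0],0],[[0,0,0],0],[[0,0,0],0]]' -1 60; python3 - <<'E'
from h import *
save("side","pics/s4.png",(260,225,380,345),4)
E
```

```text
time: 4.5
eef_pos: [0.4916, 0.2436, 0.0606]
tool_rot: [0.717, 0.697, 0.001, 0.0]
ft_force: [-0.4, 0.7, 0.6]
gripper_width: 0.551
gripper_force: 0.0
time: 5.0
eef_pos: [0.4914, 0.2436, 0.0603]
tool_rot: [0.717, 0.697, 0.001, 0.0]
ft_force: [-0.9, -0.2, 5.4]
gripper_width: 0.136
gripper_force: 59.5
```

View pics/s4.png

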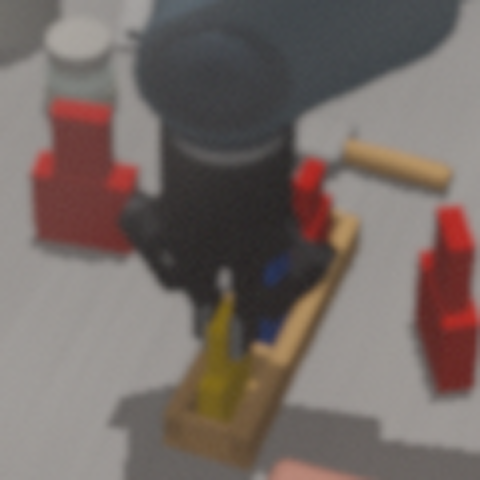

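```bash
python3 -m creep '[[[0,0,-20],0],[[0,0,-50],0],[[0,0,-85],0],[[0,0,-120],0],[[0,0,-120],0]]'; python3 - <<'E'
from h import *
go([.539,-.167,.18],14)
E
```

```text
time: 5.55
eef_pos: [0.4938, 0.2443, 0.1848]
tool_rot: [0.717, 0.697, 0.004, 0.002]
ft_force: [0.1, -0.1, -0.4]
gripper_width: 0.129
gripper_force: 58.6
pos [0.4938 0.2443 0.1848] ty -1.6 shift [-410.    56.5    4.2] spin -15.6 F [ 0.0716 -0.0508 -0.4474] w 0.129 t 5.55 j6 0.28
```

```bash
python3 -m creep '[[[-45,6,0],-2],[[-90,12,0],-4],[[-135,18,0],-6],[[-180,25,0],-7],[[-225,31,0],-8]]'; python3 -m creep '[[[-45,6,0],-2],[[-90,12,0],-4],[[-135,18,0],-6],[[-160,22,0],-7],[[-160,22,0],-7]]'; python3 - <<'E'
from h import *
go([.539,-.167,.18],14); print(R.from_quat(sense()["tool_rot"]).as_matrix())
E
```

```text
time: 6.05
eef_pos: [0.5147, 0.0161, 0.178]
tool_rot: [0.666, 0.746, -0.0, -0.001]
ft_force: [0.3, -0.6, -0.6]
gripper_width: 0.127
gripper_force: 58.6
time: 6.55
eef_pos: [0.555, -0.1418, 0.1779]
tool_rot: [0.621, 0.784, -0.0, -0.001]
ft_force: [-0.4, 0.3, -0.5]
gripper_width: 0.13
gripper_force: 58.6
pos [ 0.555  -0.1418  0.1779] ty 13.2 shift [-20.9 -21.4  -2.1] spin -0.8 F [-0.3814  0.2758 -0.5232] w 0.13 t 6.55 j6 -0.68
[[-0.2279  0.9737 -0.0014]
 [ 0.9737  0.2279  0.0002]
 [ 0.0005 -0.0013 -1.    ]]
```

```bash
python3 -m creep '[[[-12,-12,0],-0.8],[[-21,-21,20],-0.8],[[-21,-21,50],-0.8],[[-21,-21,63],-0.8],[[-21,-21,63],-0.8]]'; python3 - <<'E'
from h import *
go([.539,-.167,.18],14)
a=snapshot("side")[190:270,270:390,::-1];b=snapshot("top")[180:300,330:440,::-1]
a=cv2.resize(a,(480,320),interpolation=2);b=cv2.resize(b,(293,320),interpolation=2)
cv2.imwrite("pics/c5.png",np.hstack([a,b]))
E
```

```text
time: 7.05
eef_pos: [0.5376, -0.1623, 0.1132]
tool_rot: [0.614, 0.789, -0.0, -0.003]
ft_force: [-0.8, -0.1, -0.6]
gripper_width: 0.129
gripper_force: 58.6
pos [ 0.5376 -0.1623  0.1132] ty 14.2 shift [ -4.6  -0.1 -66.8] spin 0.2 F [-0.822  -0.0789 -0.5567] w 0.129 t 7.05 j6 -0.74
```

View pics/c5.png

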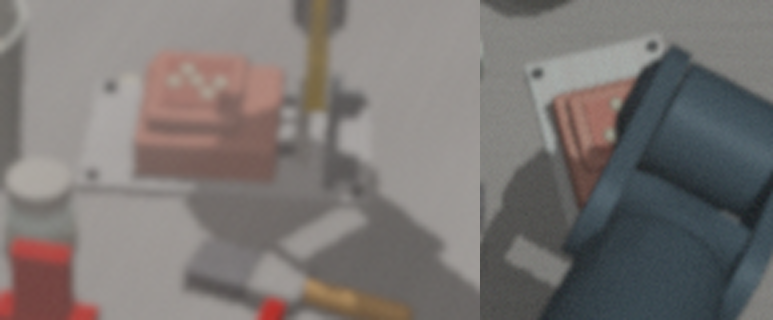

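The yellow foot at (315,105) hangs between the sprung plate (300) and the wall (333). I'll lower gently.

```bash
python3 -m creep '[[[-4,0,3],0],[[-4,0,6],0],[[-4,0,9],0],[[-4,0,12],0],[[-4,0,12],0]]'; python3 -m creep '[[[0,0,2],0],[[0,0,4],0],[[0,0,6],0],[[0,0,8],0],[[0,0,8],0]]'; python3 -c "
from h import *
go([.539,-.167,.06],14)"
```

```text
time: 7.65
eef_pos: [0.5403, -0.1679, 0.1038]
tool_rot: [0.614, 0.789, -0.0, -0.0]
ft_force: [-0.5, -0.1, -0.7]
gripper_width: 0.127
gripper_force: 58.6
time: 8.15
eef_pos: [0.5402, -0.1683, 0.0961]
tool_rot: [0.614, 0.789, -0.0, -0.0]
ft_force: [-3.3, -2.4, 2.2]
gripper_width: 0.131
gripper_force: 59.0
pos [ 0.5402 -0.1683  0.0961] ty 14.2 shift [ 1.5 -0.8 36.1] spin 0.2 F [-3.3182 -2.4171  2.1552] w 0.131 t 8.15 j6 -0.75
```

```bash
python3 -m creep '[[[0,-1,0],0],[[0,-2,0],0],[[0,-2,0],0],[[0,-2,0],0],[[0,-2,0],0]]'; python3 -m creep '[[[0,0,2],0],[[0,0,4],0],[[0,0,6],0],[[0,0,6],0],[[0,0,6],0]]'; python3 -c "
from h import *
go([.539,-.167,.06],14)"
```

```text
time: 8.65
eef_pos: [0.5386, -0.1685, 0.0961]
tool_rot: [0.614, 0.789, -0.0, -0.0]
ft_force: [-2.3, -1.8, -0.8]
gripper_width: 0.133
gripper_force: 58.7
time: 9.15
eef_pos: [0.5385, -0.1686, 0.0901]
tool_rot: [0.614, 0.789, -0.0, -0.0]
ft_force: [-4.0, -1.6, 2.1]
gripper_width: 0.13
gripper_force: 59.0
pos [ 0.5385 -0.1686  0.0901] ty 14.2 shift [ 1.4  0.9 30.1] spin 0.2 F [-3.9535 -1.5714  2.1052] w 0.13 t 9.15 j6 -0.75
```

```bash
python3 -m creep '[[[0,-1,0],0],[[0,-2,0],0],[[0,-2,0],0],[[0,-2,0],0],[[0,-2,0],0]]'; python3 -m creep '[[[0,-1,0],0],[[0,-1,0],0],[[0,-1,0],0],[[0,-1,0],0],[[0,-1,0],0]]'; python3 -c "
from h import *
go([.539,-.167,.06],14)"
```

```text
time: 9.65
eef_pos: [0.5367, -0.169, 0.0901]
tool_rot: [0.614, 0.789, 0.0, -0.0]
ft_force: [-3.2, -1.8, -0.4]
gripper_width: 0.131
gripper_force: 58.9
time: 10.15
eef_pos: [0.536, -0.1692, 0.0904]
tool_rot: [0.614, 0.789, 0.0, 0.0]
ft_force: [0.3, 0.9, -0.2]
gripper_width: 0.126
gripper_force: 58.6
pos [ 0.536  -0.1692  0.0904] ty 14.2 shift [ 1.4  3.4 30.4] spin 0.2 F [ 0.2688  0.9323 -0.1909] w 0.126 t 10.15 j6 -0.76
```

```bash
python3 -m creep '[[[0,0,1],0],[[0,0,2],0],[[0,0,3],0],[[0,0,3],0],[[0,0,3],0]]'; python3 -m creep '[[[0,0,1],0],[[0,0,2],0],[[0,0,3],0],[[0,0,3],0],[[0,0,3],0]]'; python3 -c "
from h import *
go([.539,-.167,.06],14)"
```

```text
time: 10.65
eef_pos: [0.5366, -0.1696, 0.0883]
tool_rot: [0.614, 0.789, 0.0, 0.001]
ft_force: [0.6, 0.3, 5.1]
gripper_width: 0.127
gripper_force: 59.6
time: 11.15
eef_pos: [0.5374, -0.1699, 0.0861]
tool_rot: [0.614, 0.789, 0.001, 0.002]
ft_force: [0.5, 0.7, 9.4]
gripper_width: 0.129
gripper_force: 60.0
pos [ 0.5374 -0.1699  0.0861] ty 14.2 shift [ 2.5  2.2 26.1] spin 0.2 F [0.5459 0.7281 9.3925] w 0.129 t 11.15 j6 -0.76
```

```bash
python3 -m creep '[[[0,0.5,1],0],[[0,0.5,2],0],[[0,0.5,2],0],[[0,0.5,2],0],[[0,0.5,2],0]]'; python3 -c "
from h import *
go([.539,-.167,.06],14)"
```

```text
time: 11.65
eef_pos: [0.5373, -0.1696, 0.0831]
tool_rot: [0.614, 0.789, 0.0, 0.001]
ft_force: [3.4, -1.1, 3.7]
gripper_width: 0.13
gripper_force: 59.5
pos [ 0.5373 -0.1696  0.0831] ty 14.2 shift [ 2.2  2.2 23.1] spin 0.2 F [ 3.3999 -1.119   3.6785] w 0.13 t 11.65 j6 -0.76
```

```bash
python3 -m creep '[[[0,0,2],0],[[0,0,4],0],[[0,0,6],0],[[0,0,6],0],[[0,0,6],0]]'; python3 -c "
from h import *
go([.539,-.167,.06],14)"
```

```text
time: 12.15
eef_pos: [0.5372, -0.1692, 0.0767]
tool_rot: [0.614, 0.789, 0.001, 0.001]
ft_force: [4.3, 0.7, 3.9]
gripper_width: 0.131
gripper_force: 59.3
pos [ 0.5372 -0.1692  0.0767] ty 14.2 shift [ 1.7  2.3 16.7] spin 0.2 F [4.3107 0.723  3.8747] w 0.131 t 12.15 j6 -0.76
```

```bash
python3 -m creep '[[[0,0.5,3],0],[[0,0.5,6],0],[[0,0.5,9],0],[[0,0.5,9],0],[[0,0.5,9],0]]'; python3 -m creep '[[[0,0,2],0],[[0,0,4],0],[[0,0,6],0],[[0,0,6],0],[[0,0,6],0]]'; python3 -c "
from h import *
go([.539,-.167,.06],14)"
```

```text
time: 12.65
eef_pos: [0.5373, -0.1691, 0.0674]
tool_rot: [0.614, 0.789, 0.0, 0.001]
ft_force: [4.6, 0.8, 3.0]
gripper_width: 0.126
gripper_force: 59.3
time: 13.15
eef_pos: [0.5374, -0.1691, 0.0616]
tool_rot: [0.614, 0.789, 0.0, 0.001]
ft_force: [6.2, 1.6, 4.9]
gripper_width: 0.127
gripper_force: 59.6
pos [ 0.5374 -0.1691  0.0616] ty 14.2 shift [1.7 2.1 1.6] spin 0.2 F [6.1728 1.558  4.9151] w 0.127 t 13.15 j6 -0.75
```

```bash
python3 -m creep '[[[0,0.5,1],0],[[0,0.5,2],0],[[0,0.5,2],0],[[0,0.5,2],0],[[0,0.5,2],0]]'; python3 -m creep '[[[0,0,1],0],[[0,0,2],0],[[0,0,2],0],[[0,0,2],0],[[0,0,2],0]]'; python3 -c "
from h import *
go([.539,-.167,.06],14)"
```

```text
time: 13.65
eef_pos: [0.5376, -0.1691, 0.0603]
tool_rot: [0.614, 0.789, -0.0, 0.0]
ft_force: [2.0, 1.3, 8.8]
gripper_width: 0.131
gripper_force: 60.2
time: 14.15
eef_pos: [0.5378, -0.1692, 0.0602]
tool_rot: [0.614, 0.789, -0.0, -0.0]
ft_force: [-3.7, 4.7, 22.8]
gripper_width: 0.128
gripper_force: 62.2
pos [ 0.5378 -0.1692  0.0602] ty 14.2 shift [1.8 1.7 0.2] spin 0.2 F [-3.6806  4.6739 22.7936] w 0.128 t 14.15 j6 -0.75
```

```bash
python3 -m creep '[[[0,0,-3],0],[[0,0,-5],0],[[0,0,-5],0],[[0,0,-5],0],[[0,0,-5],0]]'; for i in 1 2 3 4; do python3 -m creep '[[[0,0.5,0],0],[[0,0.5,0],0],[[0,0.5,0],0],[[0,0.5,0],0],[[0,0.5,0],0]]' | grep -E "eef|ft"; python3 -c "
from h import *
p,r,s=tool();print((p@r)[:2]*1000,(s['ft_force']@r))"; done
```

```text
time: 14.65
eef_pos: [0.5372, -0.1687, 0.0611]
tool_rot: [0.614, 0.789, 0.0, 0.0]
ft_force: [7.7, -0.5, -4.2]
gripper_width: 0.127
gripper_force: 59.3
eef_pos: [0.5373, -0.1686, 0.0611]
ft_force: [5.4, -0.4, -3.1]
[-295.385   479.4832] [-1.6933  5.1349  3.1416]
eef_pos: [0.5374, -0.1686, 0.0611]
ft_force: [4.4, -2.5, -5.5]
[-295.3857  479.4698] [-3.5     3.7088  5.515 ]
eef_pos: [0.5376, -0.1682, 0.0616]
ft_force: [-0.8, -3.5, -4.5]
[-294.9375  479.6587] [-3.1808 -1.6424  4.4875]
eef_pos: [0.5379, -0.1681, 0.0617]
ft_force: [-5.0, -3.1, -3.4]
[-294.8657  479.9533] [-1.7668 -5.5688  3.369 ]
```

```bash
for i in 1 2; do python3 -m creep '[[[0,0.5,0],0],[[0,0.5,0],0],[[0,0.5,0],0],[[0,0.5,0],0],[[0,0.5,0],0]]' | grep -E "eef|ft"; python3 -c "
from h import *
p,r,s=tool();print((p@r)[:2]*1000,(s['ft_force']@r))"; done; python3 -m creep '[[[0,-1,0],0],[[0,-2,0],0],[[0,-2,-2],0],[[0,-2,-4],0],[[0,-2,-6],0]]';python3 -c "
from h import *
p,r,s=tool();print((p@r)[:2]*1000,(s['ft_force']@r))"
```

```text
eef_pos: [0.5383, -0.168, 0.0618]
ft_force: [-4.9, -2.8, -2.2]
[-294.9355  480.3139] [-1.5264 -5.4586  2.2357]
eef_pos: [0.5387, -0.1679, 0.0617]
ft_force: [-5.0, -2.9, -2.5]
[-294.9698  480.6686] [-1.6276 -5.5569  2.565 ]
time: 18.15
eef_pos: [0.5376, -0.1682, 0.0682]
tool_rot: [0.614, 0.789, -0.0, -0.001]
ft_force: [-4.2, -1.3, -3.6]
gripper_width: 0.131
gripper_force: 59.4
[-294.9168  479.8103] [-0.2651 -4.3766  3.6293]
```

The lateral force levels off at about 5.5 N on the soft spring, with no free play, and pulling up meets drag. So yellow is snug. I'll push it home again and release.

```bash
python3 -m creep '[[[0,-0.5,3],0],[[0,-0.5,6],0],[[0,-0.5,8],0],[[0,-0.5,8],0],[[0,-0.5,8],0]]'; python3 -m creep '[[[0,0,1],0],[[0,0,1],0],[[0,0,1],0],[[0,0,1],0],[[0,0,1],0]]'
```

```text
time: 18.65
eef_pos: [0.538, -0.1694, 0.0608]
tool_rot: [0.614, 0.789, -0.0, 0.001]
ft_force: [-4.6, -2.4, 1.9]
gripper_width: 0.129
gripper_force: 60.1
time: 19.15
eef_pos: [0.5382, -0.1694, 0.0603]
tool_rot: [0.614, 0.789, -0.0, 0.001]
ft_force: [-5.9, -2.3, 3.6]
gripper_width: 0.128
gripper_force: 60.4
```

```bash
python3 -m creep '[[[0,-0.4,1],0],[[0,-0.8,2],0],[[0,-0.8,2],0],[[0,-0.8,2],0],[[0,-0.8,2],0]]'; python3 -m creep '[[[0,0,0],0],[[0,0,0],0],[[0,0,-1],0],[[0,0,-2],0],[[0,0,-2],0]]' -0.3; python3 -m creep '[[[0,0,-10],0],[[0,0,-30],0],[[0,0,-60],0],[[0,0,-90],0],[[0,0,-100],0]]';python3 -c "
from h import *
go([.44,-.36,.2],14)"
```

```text
time: 19.65
eef_pos: [0.5383, -0.1695, 0.0602]
tool_rot: [0.614, 0.789, 0.0, 0.001]
ft_force: [-8.2, 2.1, 14.2]
gripper_width: 0.133
gripper_force: 62.1
time: 20.15
eef_pos: [0.5372, -0.169, 0.0594]
tool_rot: [0.614, 0.789, 0.0, 0.0]
ft_force: [-0.2, -0.1, 0.5]
gripper_width: 0.354
gripper_force: 0.0
time: 20.65
eef_pos: [0.5389, -0.17, 0.1636]
tool_rot: [0.614, 0.789, 0.001, 0.003]
ft_force: [0.6, 0.1, 0.9]
gripper_width: 0.351
gripper_force: 0.0
pos [ 0.5389 -0.17    0.1636] ty 14.2 shift [-160.1 -142.3  -36.4] spin 0.2 F [0.6147 0.1083 0.8977] w 0.351 t 20.65 j6 -0.75
```

```bash
python3 -m creep '[[[-32,-26,-8],0],[[-64,-53,-16],0],[[-96,-80,-24],0],[[-128,-106,-30],0],[[-160,-132,-36],0]]'; python3 -m creep '[[[-30,0,0],0],[[-60,0,0],0],[[-90,0,0],0],[[-90,0,0],0],[[-90,0,0],0]]'; python3 - <<'E'
from h import *
a=snapshot("side")[195:340,270:390,::-1];b=snapshot("top")[190:300,200:430,::-1]
for n in("top","side"):
    print([(d["uv"],d["p"]) for d in tip_of(n,"yellow_piece")[:2]], [(d["uv"],d["p"]) for d in tip_of(n,"gap")[:1]])
a=cv2.resize(a,(397,480),interpolation=2)
cv2.imwrite("pics/c6a.png",a)
cv2.imwrite("pics/c6b.png",cv2.resize(b,None,fx=3.4,fy=3.4,interpolation=2))
E
```

```text
time: 21.15
eef_pos: [0.4471, -0.3576, 0.195]
tool_rot: [0.614, 0.789, 0.0, -0.0]
ft_force: [0.7, -1.2, 0.1]
gripper_width: 0.348
gripper_force: 0.0
time: 21.65
eef_pos: [0.4699, -0.4435, 0.1942]
tool_rot: [0.614, 0.789, 0.0, -0.001]
ft_force: [0.2, 0.5, -0.3]
gripper_width: 0.349
gripper_force: 0.0
[([389.2, 266.0], 0.62)] [([391.7, 270.9], 0.63)]
[([345.7, 226.1], 0.57)] [([349.6, 222.4], 0.81)]
```

View pics/c6b.png

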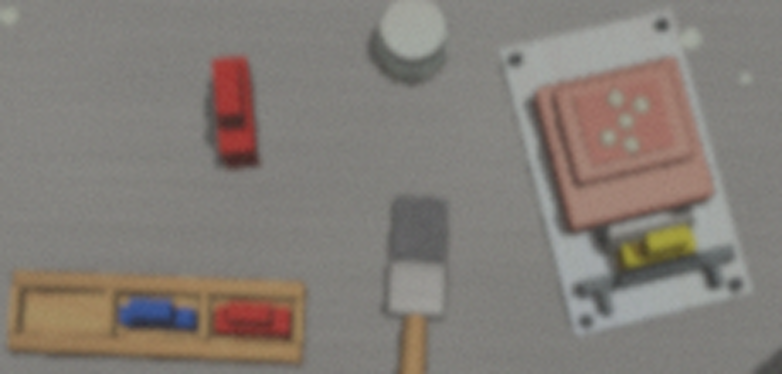

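View pics/c6a.png

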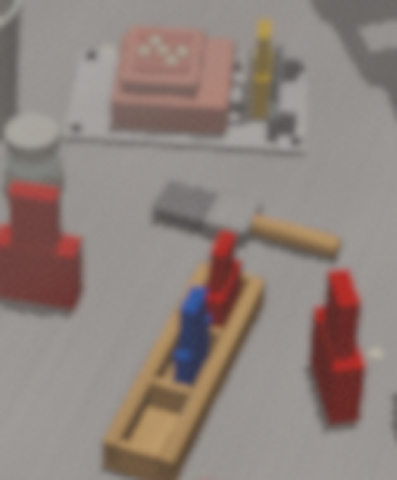

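Top view: yellow is centred at about (656,250) and the wall at (655,272), so it is some 4 mm off mid-length. I'll check its yaw numerically, with a model fitted to its silhouette.

```bash
python3 - <<'E'
from h import *
from scipy.optimize import minimize
S=8
def mask(n,q,boxes):
    m=np.zeros((60*S,60*S),np.uint8); out=m.copy()
    r=R.from_euler("zyx",[q[2],q[3] if len(q)>3 else 0,0]).as_matrix()
    for hx,hy,z0,z1 in boxes:
        P=np.array([[x,y,z] for x in(-hx,hx) for y in(-hy,hy) for z in(z0,z1)])@r.T+[q[0],q[1],.006]
        h=cv2.convexHull(((proj(n,P)-O[n])*S).astype(np.float32)).astype(int); cv2.fillConvexPoly(out,h,1)
    return cv2.GaussianBlur(out.astype(np.float32),(0,0),S*.8)
O={"top":np.array([365,235]),"side":np.array([320,190])}
for n in("top","side"):
    im=np.mean([snapshot(n).astype(float) for _ in range(6)],0).astype(np.float32)
    x,y=O[n]; c=cv2.resize(im[y:y+60,x:x+60],None,fx=S,fy=S,interpolation=1)
    v=np.clip((c[...,:2].min(2)-c[...,2])/60,0,1)
    if n=="top":
        g=v>.5; pts=np.argwhere(g)[:,::-1]; print(len(pts),cv2.minAreaRect(pts.astype(np.float32)))
    f=lambda q:((mask(n,[q[0]/100,q[1]/100,q[2]/10],[(.0075,.025,0,.044),(.006,.014,.044,.082)])-v)**2).mean()
    best=min((minimize(f,[a,-16.9,w],method="Nelder-Mead",options=dict(initial_simplex=[[a,-16.9,w],[a+.5,-16.9,w],[a,-16.4,w],[a,-16.9,w+1]])) for a in(53.4,53.9) for w in(1.5,2.5,3.5)),key=lambda r:r.fun)
    print(n,best.x/[100,100,10],"yaw deg",np.degrees(best.x[2]/10),best.fun)
    for w in (8,11,14,17,20):
        r=minimize(lambda p:f([p[0],p[1],np.radians(w)*10]),best.x[:2],method="Nelder-Mead"); print(w,r.fun,end="; ")
    print()
E
```

```text
11883 ((226.4824676513672, 217.8350830078125), (76.24707794189453, 184.34344482421875), 76.17134857177734)
top [ 0.5397 -0.171   0.2857] yaw deg 16.366640443085636 0.011605544947087765
8 0.013580471277236938; 11 0.012347027659416199; 14 0.011801579035818577; 17 0.011699477210640907; 20 0.012273009866476059; 
side [ 0.5344 -0.1666  0.2666] yaw deg 15.274362205223783 0.009728365577757359
8 0.013201015070080757; 11 0.011309871450066566; 14 0.010060043074190617; 17 0.010363004170358181; 20 0.011946598999202251;
```

The silhouette fit puts yellow at x≈7.8 mm, y≈-2 mm in the gap, square within about 2°. I'm handing in.

```bash
python3 -c "
from bench import *
print(sense()['time'],sign_off())"
```

```text
the job is handed in; nothing more can be done
22.55 None
```

The yellow 15 mm piece is the snug one: it sits fully home, upright and near mid-length in the gap, with blue and red untouched in the rack; the job was handed in at 22.6 s (result not reported).

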